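Scan a gear: full turn of the hand turntable, then show its underside to the camera

ROBOT

A 6-joint arm with a two-finger parallel gripper is mounted at the origin on the work surface. World frame = base frame: x ahead of the robot, y to its left, z up, the work surface at z = 0. Lengths are in mm, angles in degrees, forces in N, time in s.
With the tool pointing down it reaches from about 250 to 725 mm from the base axis. Payload 4 kg.
Tool frame: the origin (TCP) lies midway between the tips of the shut fingers; the grasp point (between the pads) lies bot.grip_point_offset behind it (bot.grip_point_offset is the distance from the TCP to the grasp point, in mm); z points along the fingers, y is the direction in which the jaws open and shut (so a half turn about z gives the same grasp; the last joint's range is limited). The gripper opens to 85 mm and grips with 20 to 120 N. Pads are 22 mm wide; open, the fingers measure 114 mm over their backs; the gripper's body (76 mm by 85 mm) begins 54 mm behind the grasp point. The pads swing forward as they close: fully open they stand 13 mm farther back than shut.
Start: joints at [-67.437, 13.785, 0.286, 76.501, 0, 90], TCP at [191.848, -461.729, 231.306] pointing down, gripper open.
Joint ranges: [-155.79, 155.79], [-60.16, 107.12], [-62.33, 73.08], [-114, 123.19], [-81.49, 82.49], [-180, 180]. Speed limits (degrees/s): [159.86, 159.86, 180, 180, 180, 180].

INTERFACE

Orientations are given as a 3x3 rotation matrix whose columns are the frame's x, y, z axes.
In Python, from bench import status, viewer, sign_off, bot gives the robot as it stands.
- The arm moves only by the tool carry_out, never from a script. Its argument "rows" is a list of rows, each a list of 3 entries, a list of its own where there are three numbers: the opening in per cent of the stroke, from 0 (shut) to 100 (fully open), then the shift along the world's x, y, z in cm, then the turn, a rotation vector about the world's x, y, z in degrees. A call has 1 to 10 rows; each row is the pose to reach, as a shift and turn from the pose measured when the call began; what a row does not reach only later rows make up. A row lasts 1/12 s, in which the tool goes at most 41.7 mm and 7.16 degrees, less where a joint would pass 70% of its speed; a pose out of reach is approached as far as the arm can. A call with a gripper value outside its range is refused whole. The fingers move at their own pace and stop on an object; the grip force is fixed at half the most. Time passes only in rows, so rows that repeat a pose let the fingers close. It gives the time, the measured TCP pose, the force and the opening at its end, in the units of the state.
- status.get_obs(): the state, without advancing time (a new reading comes with each control period).
- viewer.read_camera(name): name is "scene" or "side" or "wrist"; returns a dict with "color" (420x560x3 uint8, red, green, blue), "mtx" (3x3 intrinsics, pixels), "k1" (the pictures are not rectified: a ray, as slopes to the right and down, at radius r is drawn at 1 + k1 r^2 times it, then the intrinsics apply), "origin" and "orientation" of the camera in the world. Camera axes: x right, y up, looking along -z (the intrinsics and any distortion apply to the point x, -y, -z); pixel columns grow to the right and rows downward; lengths in mm; the calibration is good to about 2 mm. A picture is of the moment at which its call begins. There is no depth.
- sign_off(): hands the job in, once; it reports no verdict.
The state is a dict: "time": time; "q": joint angles; "qvel": joint speeds; "tau": joint torques, N m; "position": TCP position; "eef_rot": TCP orientation; "contact_force": force on the tool from outside, world axes, zero at the start; "wrist_torque": the same for the moment, N m; "grip_width": opening from 0.0 (shut) to 1.0 (fully open).
Only numpy, scipy, OpenCV 4.12 (cv2) and the standard library are available. Lean on these libraries where they do the work, as an engineer would, in place of code of your own. Each camera call takes 0.05 s, during which the arm holds its last target. There are 200 camera calls.

TASK

The gear on the hand turntable is being scanned by the stereo camera beside the bench: take the turntable's upright handle and turn the disc through one full turn, either way round, until the handle is back at the pointer or a little past it, with the gear riding undisturbed in the middle. Then pick the gear up by its hub and hold it in the air in front of the small camera on the mini tripod, its underside squarely facing the lens, centred on the lens axis and 100 mm from the front glass, without touching that camera and leaving the other things on the bench where they are. Finish holding the gear there, still and in the gripper: it is not put down again.

Things in the scene. Friction and masses are not known exactly. Their poses are not given: they have to be found in the camera images.
- turntable: Hand turntable, fixed to the bench: dark steel foot 160 mm across, black disc 224 mm across whose top is 31 mm above the bench. Origin on the bench under the disc's axis, z up. Its +x axis points at the pointer: a thin dark post 5 mm by 12 mm, 35 mm tall, 129 to 134 mm from the axis, with a steel tip reaching in over the gap to the disc's rim. The turntable lies at any yaw.
- disc (a joint): Rotation of the turntable's disc (rad), counter-clockwise seen from above positive, 0 at the start with the handle at the pointer. It has no stop and turns either way against light bearing friction (about 1 N at the handle), and stays where it is left.
- disc_center (a point): Centre of the disc's top face, 31 mm above the bench; axes turn with the disc, +x towards the handle, z up.
- handle_grip (a point): Grip point of the upright grey handle on the disc, 90 mm from the disc's axis: middle of a round knob 21 mm across that stands 42 mm above the disc; the point lies on its axis 25 mm above the disc (56 mm above the bench). The knob revolves freely on its own spindle, so it can be held with one hand attitude all the way round.
- gear: Steel spur gear standing hub up near the middle of the disc: toothed rim 60 mm across and 14 mm thick, and above it a round hub 30 mm across and 36 mm tall (50 mm overall) to grip it by. About 0.42 kg. Origin at the centre of its underside, z along its axis towards the hub.
- gear_underside (a point): Centre of the gear's flat underside (same point and axes as gear).
- camera: Small camera on a mini tripod, the tripod fixed to the bench: legs reach 68 mm from the middle; origin on the bench under the tripod's middle. The grey camera body (42 x 44 x 50 mm) sits on a stiff tilt head 75 mm above the bench and looks up, its black lens 35 mm across at the upper end. It leans from vertical towards the tripod's own -x side, about towards the robot, by 0.15 to 0.5 rad.
- lens (a point): Centre of the lens's front glass, about 0.14 m above the bench; its z axis is the lens axis and points out of the lens, upwards and leaning about towards the robot. The gear's z axis is to end along this z axis, the gear's underside 100 mm out along it.
- bottle: Bystander: amber bottle with a white cap, 66 mm across, 205 mm tall; origin at its underside.
- mug: Bystander: white mug, 82 mm across, 92 mm tall; origin at its underside.
- tape_roll: Bystander: brown roll of packing tape lying flat, 100 mm across, 48 mm tall; origin at its underside.
- pinion: Bystander: small steel pinion without a hub lying flat on the bench, 37 mm across, 18 mm tall; origin at its underside.
There are look-alikes about, which are no part of the job. Of the things that look like the gear, the smallest one is meant.

How it is judged (in metres and radians):
On the way:
1. the disc has been turned a full turn from its start, either way (to within 10 degrees short, or more), with the gear still standing on it within 25 mm of its centre ((value of joint disc above 6.108 rad or value of joint disc below -6.108 rad) and horizontal distance between gear_underside and disc_center below 0.025 m and z of gear_underside in the frame of disc_center below 0.006 m and angle between gear's own z axis and vertical below 0.1 rad), for 0.2 s.
At the end, for the whole second after the job is handed in: Gear at rest, held by the fingers alone, hub away from the lens, centre of its underside 80 to 120 mm out along the lens axis and within 20 mm of it each way, axes within 10 degrees; disc left 338 to 407 degrees from its start; bystanders within 30 mm of theirs (z of gear_underside in the frame of lens between 0.08 and 0.12 m and x of gear_underside in the frame of lens between -0.02 and 0.02 m and y of gear_underside in the frame of lens between -0.02 and 0.02 m and angle between the z axis of gear and the z axis of lens, either way round below 0.17 rad and angle between gear's own z axis and vertical below 1.2 rad and height (world z) of gear_underside above 0.15 m and contact force between gear and the fingers above 2 N and contact force between gear and turntable below 0.1 N and contact force between gear and camera below 0.1 N and linear speed of gear below 0.03 m/s and angular speed of gear below 0.3 rad/s and (value of joint disc between 5.9 and 7.1 rad or value of joint disc between -7.1 and -5.9 rad) and distance of each of bottle, mug, tape_roll, pinion from where it was at the start of the episode below 0.03 m); the arm keeps its last pose, push and grip.
It fails at once if the small camera or its tripod is touched (over 0.5 N) (contact force between camera and anything else above 0.5 N).
It fails at once if the bottle is moved more than 30 mm (distance of bottle from where it was at the start of the episode above 0.03 m).
It fails at once if the mug is moved more than 30 mm (distance of mug from where it was at the start of the episode above 0.03 m).
It fails at once if the tape roll is moved more than 30 mm (distance of tape_roll from where it was at the start of the episode above 0.03 m).
It fails at once if the pinion is moved more than 30 mm (distance of pinion from where it was at the start of the episode above 0.03 m).
It also fails if it takes over 72 s, if anything falls off the work surface, if the arm or the gripper's body presses on something with over 40 N, if the wrist force passes 120 N, or if a joint passes its speed limit or range.

## Working session

There is one attempt and no reset: what is moved stays moved. The work goes in short steps, Python scripts to look and compute and a tool call to move; the robot and the scene stay as the last step left them, time stands still between calls to the robot, and variables do not carry over. Pictures are saved under pics/ and viewed, about 8 in all and at most 12, crops included, and the job is handed in when it is done.

Besides the shell and the picture viewer there is one more tool, called after "Emit:" as name(argument=value, ...) on one line, values as JSON. carry_out: Moves the arm, as the interface text tells. Its arguments: {"type":"object","properties":{"rows":{"type":"array"}},"required":["rows"]}

```bash
mkdir -p pics
cat > h.py <<'E'
import numpy as np, cv2, json
from bench import status, viewer, bot
def cam(n,save=None):
    c=viewer.read_camera(n)
    if save: cv2.imwrite('pics/'+save,c['color'][:,:,::-1])
    return c
def ray(c,u,v):
    K=np.array(c['mtx']);p=np.array([(u-K[0,2])/K[0,0],(v-K[1,2])/K[1,1]])
    s=p.copy()
    for _ in range(20): s=p/(1+c['k1']*(s@s))
    d=np.array(c['orientation'])@np.array([s[0],-s[1],-1]);return np.array(c['origin']),d/np.linalg.norm(d)
def onz(c,u,v,z):
    o,d=ray(c,u,v);return o+d*(z-o[2])/d[2]
def proj(c,P):
    K=np.array(c['mtx']);q=np.array(c['orientation']).T@(np.array(P,float)-np.array(c['origin']))
    s=np.array([q[0],-q[1]])/-q[2];s=s*(1+c['k1']*(s@s));return K[0,0]*s[0]+K[0,2],K[1,1]*s[1]+K[1,2]
def tri(*rs):
    A=sum(np.eye(3)-np.outer(d,d) for o,d in rs);b=sum((np.eye(3)-np.outer(d,d))@o for o,d in rs);return np.linalg.solve(A,b)
E
python3 - <<'E'
from h import *
np.set_printoptions(precision=3,suppress=True)
a=cam('scene','scene0.png');b=cam('side','side0.png');w=cam('wrist','wrist0.png')
for c in (a,b,w): print(c['origin'],c['orientation'],c['mtx'],c['k1'])
print(bot.grip_point_offset,status.get_obs())
E
```

```text
[1531.618  -20.191 1016.254] [[ 0.01  -0.708  0.706]
 [ 1.    -0.003 -0.017]
 [ 0.014  0.707  0.708]] [[445.039   0.    274.727]
 [  0.    445.039 199.272]
 [  0.      0.      1.   ]] 0.038252110132827546
[  9.816 741.766 919.351] [[-0.758  0.426 -0.494]
 [-0.653 -0.491  0.577]
 [ 0.003  0.76   0.65 ]] [[475.9     0.    297.337]
 [  0.    475.9   205.932]
 [  0.      0.      1.   ]] 0.018125294152422654
[ 262.891 -432.816  373.845] [[ 0.383  0.882  0.276]
 [-0.924  0.366  0.112]
 [-0.002 -0.298  0.955]] [[356.414   0.    283.88 ]
 [  0.    356.414 215.588]
 [  0.      0.      1.   ]] -0.07564102131413193
18.700000000000003 {'time': 0.15, 'q': array([-67.437,  13.824,   0.231,  76.501,  -0.003,  90.   ]), 'qvel': array([-0.031, -0.053,  0.141,  0.078, -0.079,  0.01 ]), 'tau': array([  0.   , -37.264,  25.264,   0.012,   0.   ,  -0.   ]), 'position': array([ 191.654, -461.293,  230.601]), 'eef_rot': array([[ 0.923,  0.384, -0.001],
       [ 0.384, -0.923,  0.001],
       [-0.   , -0.002, -1.   ]]), 'contact_force': array([ 0.532,  0.439, -0.623]), 'wrist_torque': array([ 0.008,  0.01 , -0.053]), 'grip_width': 1.0004611682955946}
```

View pics/scene0.png

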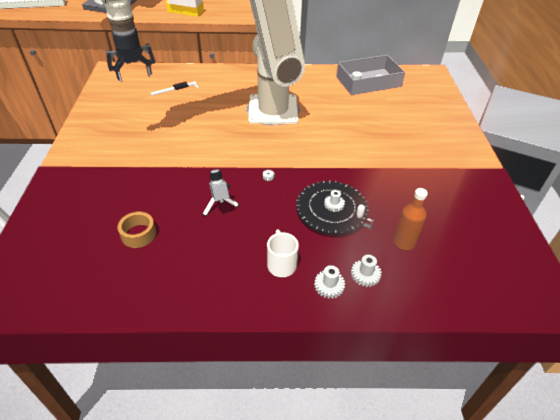

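View pics/side0.png

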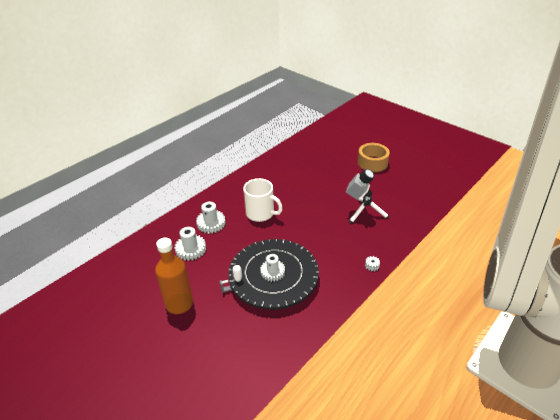

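Candidates that look like the gear, in scene pixels: one on the disc (335,202), two larger ones with hubs on the bench (330,282) and (367,270), and the hubless pinion (268,175). By the description it is the smallest hubbed one, on the disc. I'll check it in a close crop.

Run:
```python
import cv2,numpy as np
a=cv2.imread('pics/scene0.png');b=cv2.imread('pics/side0.png')
def cr(i,x,y,w,h): return cv2.resize(i[y:y+h,x:x+w],(400,300),interpolation=cv2.INTER_CUBIC)
cv2.imwrite('pics/crop0.png',np.vstack([np.hstack([cr(a,290,165,100,75),cr(b,215,225,120,90)]),np.hstack([cr(a,190,160,80,60),cr(b,335,160,80,60)])]))
```

```text
(no output)
```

View pics/crop0.png

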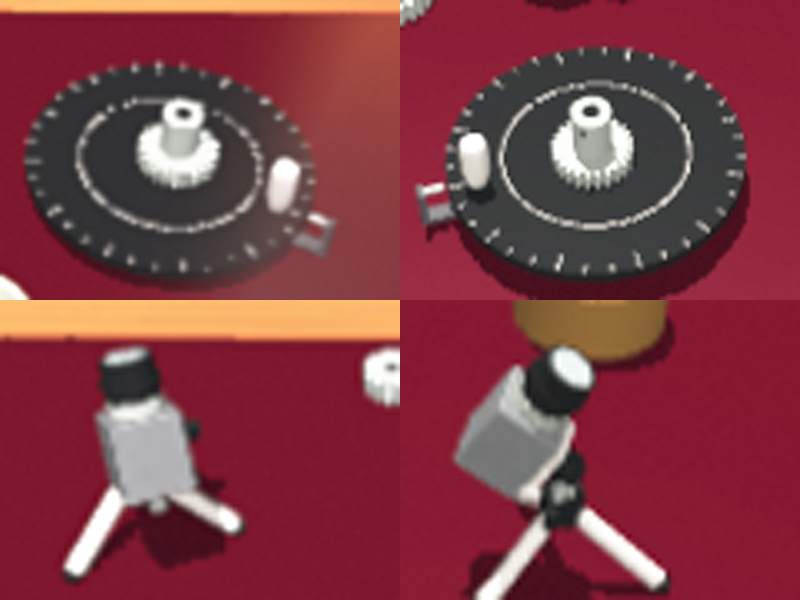

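The crop shows the gear standing hub up on the disc. Its hub top is at scene (336,192) and the handle top at scene (361,206), next to the pointer. The camera's lens glass is at scene (215,172) and side (370,173), leaning towards the robot.

Run:
```python
from h import *
np.set_printoptions(precision=1,suppress=True)
a=cam('scene');b=cam('side')
print('handle',onz(a,361.2,206.2,73),onz(b,237.2,266.6,73))
print('hub',onz(a,336,191.7,81),onz(b,272.6,257.1,81))
print('lens',tri(ray(a,215.6,171.4),ray(b,369.6,173.4)))
print('body low',tri(ray(a,220,194),ray(b,351,190)))
# disc rim: dark pixels hull -> plane z=31
for c,(x,y,w,h) in ((a,(290,165,100,75)),(b,(215,225,120,90))):
    im=c['color'].astype(int); m=((im.max(2)<75)&(im.max(2)-im.min(2)<25)).astype(np.uint8)
    k=np.zeros_like(m);k[y:y+h,x:x+w]=m[y:y+h,x:x+w]
    k=cv2.morphologyEx(k,cv2.MORPH_CLOSE,np.ones((5,5)));k=cv2.morphologyEx(k,cv2.MORPH_OPEN,np.ones((7,7)))
    ct=max(cv2.findContours(k,0,1)[0],key=cv2.contourArea)[:,0]
    P=np.array([onz(c,u,v,31)[:2] for u,v in ct])
    (cx,cy),r=cv2.minEnclosingCircle(P.astype(np.float32)); 
    # far side rim only (top edge): points on far side from camera
    dirn=P-np.array([cx,cy]);far=dirn@(np.array([cx,cy])-np.array(c['origin'])[:2])>-0.2*np.linalg.norm(dirn,axis=1)*np.linalg.norm(np.array([cx,cy])-np.array(c['origin'])[:2])
    from scipy.optimize import least_squares
    s=least_squares(lambda p:np.linalg.norm(P[far]-p,axis=1)-112,[cx,cy],loss='soft_l1');print('disc',cx,cy,r,s.x,np.abs(s.fun).mean())
for n,uv in dict(bottle=(410,247),mug=(283,270),tape=(137,238),pin=(268,178)).items(): print(n,onz(a,*uv,0))
```

```text
handle [617.7 258.4  73. ] [616.5 252.8  73. ]
hub [564.6 188.6  81. ] [568.6 180.5  81. ]
lens [ 540.5 -174.8  142.8]
body low [ 578.5 -158.5   80.2]
disc 577.8720092773438 180.36190795898438 113.82064819335938 [580.7 177.7] 10.438076768227255
disc 566.6982421875 181.79537963867188 113.14887237548828 [565.  182.8] 5.797447154418833
bottle [712.3 397.9   0. ]
mug [795.1  24.9   0. ]
tape [ 679.7 -402.2    0. ]
pin [415.2 -17.1  -0. ]
```

Emit:
carry_out(rows=[[100,[2.6,2.9,2],[0,0,0]],[100,[5.2,5.8,4],[0,0,0]],[100,[7.8,8.7,6],[0,0,0]],[100,[10.4,11.6,8],[0,0,0]],[100,[13,14.5,10],[0,0,0]],[100,[15.6,17.4,10],[0,0,0]],[100,[18.2,20.3,10],[0,0,0]],[100,[20.8,23.2,10],[0,0,0]],[100,[23.4,26,10],[0,0,0]],[100,[25.8,28.6,10],[0,0,0]]])

```text
time: 1.08
position: [451.0, -173.3, 331.0]
eef_rot: [[0.923, 0.385, 0.0], [0.385, -0.923, 0.001], [0.001, -0.001, -1.0]]
contact_force: [0.0, -1.5, -0.6]
grip_width: 1.0
```

Run:
```python
from h import *
np.set_printoptions(precision=3,suppress=True)
w=cam('wrist','wrist1.png');o=status.get_obs();print(o['position'],o['q'],o['eef_rot'],w['origin'],w['orientation'])
print(proj(w,[540,-175,143]))
```

```text
[ 454.673 -169.247  330.339] [-20.615  10.93   11.249  90.282   0.316 136.433] [[ 0.921  0.39   0.003]
 [ 0.39  -0.921  0.005]
 [ 0.004 -0.004 -1.   ]] [ 522.084 -144.736  474.381] [[ 0.384  0.881  0.275]
 [-0.923  0.367  0.114]
 [-0.001 -0.297  0.955]]
(np.float64(323.20368288250444), np.float64(99.84616730194753))
```

View pics/wrist1.png

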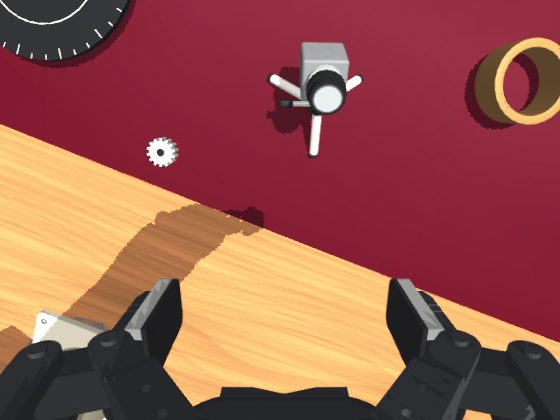

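The wrist view shows the lens glass at (327,97), with the grey body above it and leg tips at (272,78), (360,79) and (314,153). Next I'll use the leg tips for the lean azimuth and the body edges for the tilt.

Run:
```python
from h import *
np.set_printoptions(precision=3,suppress=True)
w=cam('wrist');a=cam('scene');b=cam('side')
L=[onz(w,u,v,5) for u,v in ((273,78.5),(359.5,80),(314.5,152))];print(np.array(L),np.mean(L,0))
la=tri(ray(w,327,97),ray(a,215.6,171.4),ray(b,369.6,173.4));print('lens',la,[proj(c,la) for c in(w,a,b)])
# zooms
wi=cv2.imread('pics/wrist1.png');sc=cv2.imread('pics/scene0.png');sd=cv2.imread('pics/side0.png')
def cr(i,x,y,w,h): return cv2.resize(i[y:y+h,x:x+w],(400,300),interpolation=cv2.INTER_CUBIC)
cv2.imwrite('pics/crop1.png',np.vstack([np.hstack([cr(wi,280,35,80,60),cr(wi,295,65,60,45)]),np.hstack([cr(sc,200,165,40,30),cr(sd,340,165,48,36)])]))
```

```text
[[ 550.944 -113.505    5.   ]
 [ 591.81  -213.396    5.   ]
 [ 487.699 -198.425    5.   ]] [ 543.484 -175.108    5.   ]
lens [ 543.641 -173.536  144.004] [(np.float64(327.10136160092253), np.float64(102.1206466746627)), (np.float64(215.04895334586124), np.float64(170.96573742596965)), (np.float64(367.4080579887375), np.float64(173.60255567543663))]
```

View pics/crop1.png

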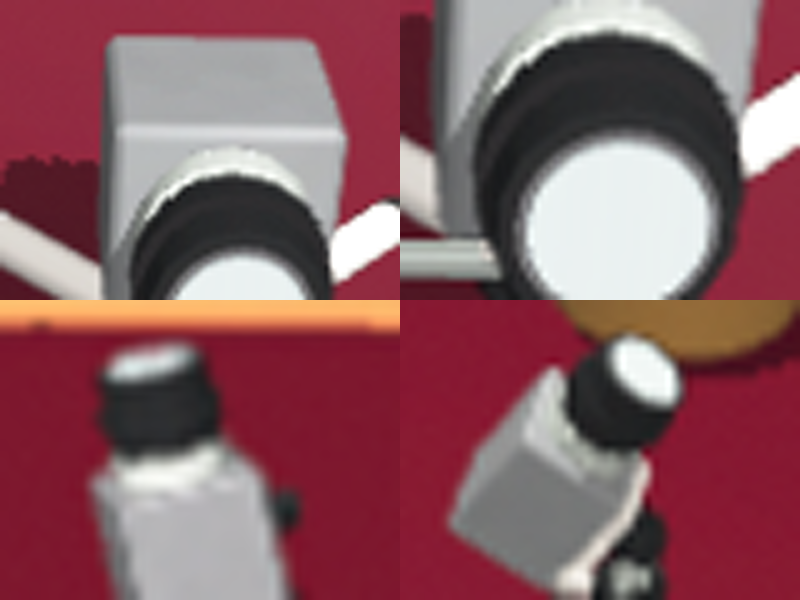

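```bash
cat > cam1.py <<'E'
from h import *
np.set_printoptions(precision=3,suppress=True)
w=cam('wrist');a=cam('scene');b=cam('side')
w1=dict(w);w1['origin']=[522.084,-144.736,474.381]
w1['orientation']=np.array([[.384,.881,.275],[-.923,.367,.114],[-.001,-.297,.955]])
E
python3 - <<'E'
from cam1 import *
print(w['origin'],status.get_obs()['position'])
L=np.array([onz(w1,u,v,4) for u,v in ((273,78.5),(359.5,80),(314.5,152))]);m=L.mean(0);print(L,m,np.linalg.norm(L-m,axis=1),[np.degrees(np.arctan2(*(p-m)[1::-1])) for p in L])
la=tri(ray(w1,327,97),ray(a,215.2,171.2),ray(b,369.4,173.8));print('lens',la,[proj(c,la) for c in(w1,a,b)])
S=[(w1,(302,43.4),(303.4,61)),(w1,(343.6,43.4),(349,61.6)),(a,(209.6,183.6),(214.4,200.6)),(a,(227,181),(229,197.6)),(b,(351,180),(346.4,191.4)),(b,(367,189),(360,200))]
N=np.array([np.cross(ray(c,*p)[1],ray(c,*q)[1]) for c,p,q in S]);print(np.linalg.norm(N,axis=1))
d=np.linalg.svd(N)[2][2];d*=np.sign(d[2]);print('axis',d,np.degrees(np.arctan2(d[1],d[0])),np.arccos(d[2]),N@d/np.linalg.norm(N,axis=1))
E
```

```text
[ 521.326 -145.906  473.709] [ 448.993 -176.309  330.912]
[[ 546.669 -119.555    4.   ]
 [ 587.099 -219.943    4.   ]
 [ 482.773 -204.389    4.   ]] [ 538.847 -181.296    4.   ] [62.234 61.821 60.643] [np.float64(82.77952931920824), np.float64(-38.693134429352305), np.float64(-157.61668167723357)]
lens [ 541.743 -176.126  142.358] [(np.float64(325.1565889175861), np.float64(98.6472556994658)), (np.float64(214.26781403815528), np.float64(170.9543910416194)), (np.float64(368.46710819069045), np.float64(173.93170571796838))]
[0.043 0.046 0.039 0.037 0.026 0.027]
axis [-0.308 -0.098  0.946] -162.2655846513852 0.3288655021902045 [ 0.    -0.053 -0.096  0.027 -0.1    0.014]
```

Emit:
carry_out(rows=[[100,[-1,-1.7,-2.9],[1.7,-4.3,0]],[100,[-2,-3.4,-5.8],[3.5,-8.7,0]],[100,[-3.1,-5.1,-8.6],[5.2,-13,0]],[100,[-3.1,-5.1,-8.6],[5.2,-13,0]],[100,[-3.1,-5.1,-8.6],[5.2,-13,0]],[100,[-3.1,-5.1,-8.6],[5.2,-13,0]]])

```text
time: 1.93
position: [417.6, -229.0, 245.9]
eef_rot: [[0.898, 0.379, 0.226], [0.368, -0.925, 0.089], [0.243, 0.003, -0.97]]
contact_force: [0.5, 0.3, 1.1]
grip_width: 1.0
```

Run:
```python
from h import *
np.set_printoptions(precision=3,suppress=True)
w=cam('wrist','wrist2.png');o=status.get_obs();print(o['position'],o['qvel'],w['origin'],w['orientation'].tolist())
u,v=proj(w,[541.7,-176.1,142.4]);print(u,v)
x,y=int(u)-60,max(0,int(v)-40);i=cv2.imread('pics/wrist2.png')[y:y+90,x:x+120];print(x,y)
cv2.imwrite('pics/crop2.png',cv2.resize(i,(800,600),interpolation=cv2.INTER_CUBIC))
import pickle;pickle.dump(w,open('w2.pkl','wb'))
```

```text
[ 419.159 -228.963  247.081] [ 1.854  0.181  2.143  0.115 -0.079  0.004] [ 454.633 -214.143  403.455] [[0.3782134779151453, 0.9242730284456369, 0.05171009583495078], [-0.9257115849595685, 0.3774057521240778, 0.024959161350131615], [0.003553392037551671, -0.05730852599386203, 0.99835019219382]]
279.4527171756972 64.38449797116252
219 24
```

View pics/crop2.png

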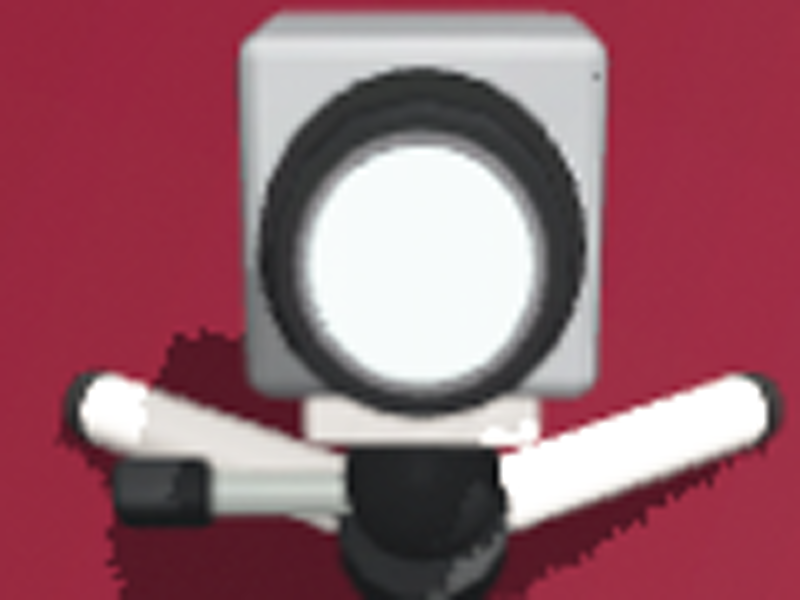

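Run:
```python
from h import *
import pickle
np.set_printoptions(precision=3,suppress=True)
w=pickle.load(open('w2.pkl','rb'));a=cam('scene');b=cam('side')
px=lambda x,y:(219+x/6.667,24+y/6.667)
la=tri(ray(w,*px(424,260)),ray(w,*px(424,260)),ray(a,215.2,171.2),ray(b,369.4,173.8));print('lens',la,[proj(c,la) for c in(w,a,b)])
o,d0=ray(w,*px(424,260))
def show(n,d):
    d=d/np.linalg.norm(d);print(n,d,'az',np.degrees(np.arctan2(d[1],d[0])),'tilt',np.arccos(d[2]))
F=-np.array(w['orientation'])[:,2]
def atdepth(x,y,dep): o,d=ray(w,*px(x,y));return o+d*dep/(d@F)
dep=(la-o)@F;print(dep)
for yc in (210,217,224): show('centre',la-atdepth(424,yc,dep+18))
for yf in (30,36,42):
    show('top',atdepth(424,yf,dep+18)-atdepth(427,12,dep+18+47))
```

```text
lens [ 542.292 -176.815  142.404] [(np.float64(280.67241549162566), np.float64(64.00334644381107)), (np.float64(214.01636072020372), np.float64(171.06489029233182)), (np.float64(368.4445863296687), np.float64(173.7247260323761))]
255.1564521313173
centre [-0.563 -0.165  0.81 ] az -163.66996499242023 tilt 0.6263572513030339
centre [-0.541 -0.155  0.827] az -164.05860847400595 tilt 0.597670243585389
centre [-0.518 -0.144  0.843] az -164.5015262442114 tilt 0.567706017167136
top [-0.428 -0.167  0.888] az -158.71829238261057 tilt 0.4771447521653412
top [-0.437 -0.171  0.883] az -158.6912718364355 tilt 0.4886863011324559
top [-0.447 -0.174  0.878] az -158.66576988881133 tilt 0.5000603901790712
```

Run:
```python
from cam1 import *
import pickle
w2=pickle.load(open('w2.pkl','rb'));px=lambda x,y:(219+x/6.667,24+y/6.667)
T=lambda p,q:tri(ray(w1,*p),ray(w2,*px(*q)))
FL=T((303.4,61),(243,42));FR=T((349,61.6),(606,42));RL=T((302,43.4),(272,12));RR=T((343.6,43.4),(580,12))
la=tri(ray(w1,327,97),ray(w2,*px(424,260)))
print(FL,FR,RL,RR,la,np.linalg.norm(FL-FR),np.linalg.norm(RL-RR))
d=(FL+FR-RL-RR)/2;l=np.linalg.norm(d);d/=l;print(l,d,np.degrees(np.arctan2(d[1],d[0])),np.arccos(d[2]))
e=la-(FL+FR)/2;print('glass ahead',e@d)
# predicted w1 glass-ellipse aspect for tilts: fit ellipse of glass in each view
for n,c in (('wrist1.png',w1),('wrist2.png',w2)):
    im=cv2.imread('pics/'+n);u,v=map(int,proj(c,la));m=np.zeros(im.shape[:2],np.uint8);m[max(v-24,0):v+24,u-24:u+24]=1
    g=((im.min(2)>200)&(m>0)).astype(np.uint8);ct=max(cv2.findContours(g,0,1)[0],key=cv2.contourArea)[:,0]
    best=[]
    for t in np.arange(.1,.66,.05):
        s=t;nrm=np.array([np.sin(s)*np.cos(np.radians(-158)),np.sin(s)*np.sin(np.radians(-158)),np.cos(s)])
        P=[]
        for p in ct:
            o,r=ray(c,*p);P.append(o+r*((la-o)@nrm)/(r@nrm))
        P=np.array(P);cen=P.mean(0);best.append((round(t,2),round(float(np.linalg.norm(P-cen,axis=1).std()),3)))
    print(n,len(ct),best)
```

```text
[ 565.404 -145.993  124.396] [ 581.504 -185.02   124.088] [ 585.299 -138.48    86.583] [ 601.379 -176.662   86.249] [ 543.653 -177.547  141.521] 42.21899677953154 41.43128302456877
43.46512175086535 [-0.457 -0.183  0.87 ] -158.24437081045755 0.5150388926276265
glass ahead 30.868990326281722
wrist1.png 71 [(np.float64(0.1), 0.569), (np.float64(0.15), 0.545), (np.float64(0.2), 0.514), (np.float64(0.25), 0.476), (np.float64(0.3), 0.431), (np.float64(0.35), 0.38), (np.float64(0.4), 0.329), (np.float64(0.45), 0.286), (np.float64(0.5), 0.27), (np.float64(0.55), 0.302), (np.float64(0.6), 0.389), (np.float64(0.65), 0.52)]
wrist2.png 95 [(np.float64(0.1), 0.216), (np.float64(0.15), 0.195), (np.float64(0.2), 0.187), (np.float64(0.25), 0.187), (np.float64(0.3), 0.19), (np.float64(0.35), 0.192), (np.float64(0.4), 0.193), (np.float64(0.45), 0.194), (np.float64(0.5), 0.196), (np.float64(0.55), 0.206), (np.float64(0.6), 0.227), (np.float64(0.65), 0.265)]
```

Emit:
carry_out(rows=[[100,[1.7,4,1.5],[-1.7,4.3,0]],[100,[3.4,8,3],[-3.5,8.7,0]],[100,[5.1,12,4.5],[-5.2,13,0]],[100,[6.8,16,4.5],[-5.2,13,0]],[100,[8.5,20,4.5],[-5.2,13,0]],[100,[10.2,24,4.5],[-5.2,13,0]],[100,[11.9,28,4.5],[-5.2,13,0]],[100,[13.6,32,4.5],[-5.2,13,0]],[100,[15.3,36,4.5],[-5.2,13,0]],[100,[17,40,4.5],[-5.2,13,0]]])

```text
time: 3.07
position: [580.2, 152.1, 291.8]
eef_rot: [[0.922, 0.386, 0.003], [0.386, -0.922, -0.0], [0.003, 0.001, -1.0]]
contact_force: [1.6, -1.4, 1.1]
grip_width: 0.997
```

Emit:
carry_out(rows=[[100,[0.5,2,0],[0,0,0]],[100,[0.5,2,0],[0,0,0]],[100,[0.5,2,0],[0,0,0]]])

```text
time: 3.32
position: [585.4, 174.6, 291.2]
eef_rot: [[0.921, 0.39, 0.003], [0.39, -0.921, -0.001], [0.002, 0.002, -1.0]]
contact_force: [-0.4, -0.1, -0.2]
grip_width: 1.003
```

Run:
```python
from h import *
import pickle
np.set_printoptions(precision=3,suppress=True)
w=cam('wrist','wrist3.png');o=status.get_obs();print(o['position'],o['q'],o['eef_rot'],w['origin'])
pickle.dump(w,open('w3.pkl','wb'))
print(proj(w,[567.5,182,31]),proj(w,[617,255.5,73]),proj(w,[567.5,182,81]))
```

```text
[585.169 173.115 291.634] [ 16.528  26.232  27.013  90.647  -0.096 173.675] [[ 0.922  0.388  0.003]
 [ 0.388 -0.922 -0.001]
 [ 0.002  0.002 -1.   ]] [655.946 203.849 434.741]
(np.float64(270.85695496741357), np.float64(186.6719742856224)) (np.float64(219.8343743716474), np.float64(122.72680304106949)) (np.float64(269.2350236046402), np.float64(197.3302063165728))
```

View pics/wrist3.png

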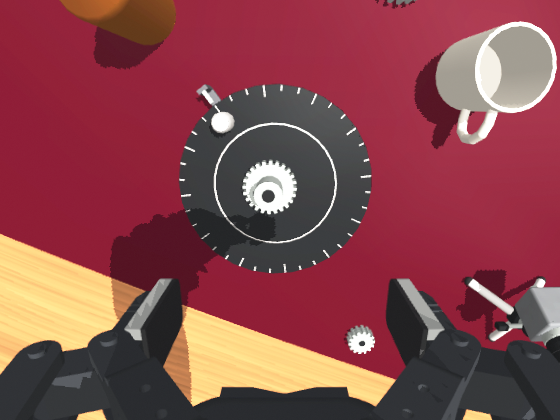

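Run:
```python
from h import *
import pickle
np.set_printoptions(precision=1,suppress=True)
w=pickle.load(open('w3.pkl','rb'))
im=w['color'].astype(int)
# white ring on disc top: contour fit; rim by dark mask
m=((im.max(2)<90)&(im.max(2)-im.min(2)<30)).astype(np.uint8);m[:, :170]=0;m[:75]=0;m[:, 385:]=0;m[278:]=0
m=cv2.morphologyEx(m,cv2.MORPH_CLOSE,np.ones((9,9)));m=cv2.morphologyEx(m,cv2.MORPH_OPEN,np.ones((15,15)))
ct=cv2.convexHull(max(cv2.findContours(m,0,1)[0],key=cv2.contourArea))
e=cv2.fitEllipse(ct);print(e)
P=np.array([onz(w,*p[0],31)[:2] for p in ct],np.float32);print('enc',cv2.minEnclosingCircle(P))
print('ell c',onz(w,*e[0],31));c=onz(w,*e[0],31)
h=onz(w,223,122.5,73);print('handle',h,np.linalg.norm((h-c)[:2]),np.degrees(np.arctan2(*(h-c)[1::-1])))
print('hub',onz(w,268.5,196,81))
print('pointer',onz(w,208,92,35))
```

```text
((274.8295593261719, 178.32861328125), (188.09170532226562, 191.94483947753906), 97.05106353759766)
enc ((570.7279663085938, 178.59947204589844), 111.70521545410156)
ell c [578.3 181.5  31. ]
handle [618.4 252.7  73. ] 81.65551412966865 60.615851265230894
hub [568.5 183.2  81. ]
pointer [638.3 284.   35. ]
```

Emit:
carry_out(rows=[[70,[0.5,1.5,-1.5],[0,0,7]],[70,[1,3,-3.5],[0,0,14]],[70,[1.5,4.5,-5.5],[0,0,21]],[70,[2,6,-7.5],[0,0,28]],[70,[2.5,7.5,-9.5],[0,0,35]],[70,[3.3,8.1,-11.5],[0,0,42]],[70,[3.3,8.1,-13.5],[0,0,49]],[70,[3.3,8.1,-15.5],[0,0,56]],[70,[3.3,8.1,-17],[0,0,60]],[70,[3.3,8.1,-17],[0,0,60]]])

```text
time: 4.2
position: [616.0, 251.5, 118.0]
eef_rot: [[0.125, 0.992, -0.004], [0.992, -0.125, -0.001], [-0.002, -0.004, -1.0]]
contact_force: [-0.2, -0.4, -1.0]
grip_width: 0.7
```

Run:
```python
from h import *
np.set_printoptions(precision=3,suppress=True)
w=cam('wrist','wrist4.png');o=status.get_obs();print(o['position'],o['q'],o['eef_rot'],o['qvel'])
im=w['color'];print(proj(w,[618.5,254.5,73]),proj(w,[569.5,180,81]))
```

```text
[616.989 252.05  120.155] [ 22.204  36.335  18.382  72.132   0.038 119.549] [[ 0.128  0.992 -0.002]
 [ 0.992 -0.128  0.   ]
 [-0.    -0.002 -1.   ]] [ 0.291 -1.698  3.397  0.944  0.075  1.231]
(np.float64(286.317901240203), np.float64(238.4917660628663)) (np.float64(222.8749369552286), np.float64(363.28585790832176))
```

View pics/wrist4.png

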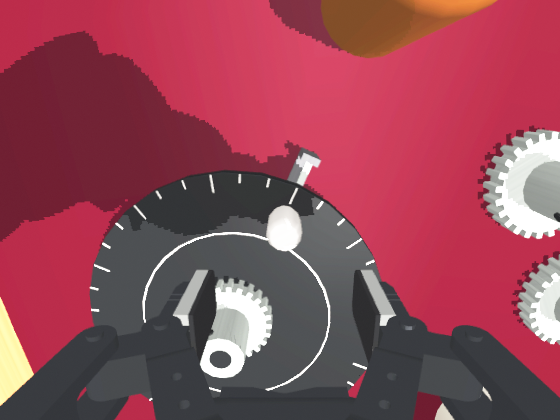

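Emit:
carry_out(rows=[[70,[0.1,0.35,-2.5],[0,0,0]],[70,[0.1,0.35,-5],[0,0,0]],[70,[0.1,0.35,-7.2],[0,0,0]],[70,[0.1,0.35,-7.9],[0,0,0]],[0,[0.1,0.35,-7.9],[0,0,0]],[0,[0.1,0.35,-7.9],[0,0,0]],[0,[0.1,0.35,-7.9],[0,0,0]],[0,[0.1,0.35,-7.9],[0,0,0]],[0,[0.1,0.35,-7.9],[0,0,0]],[0,[0.1,0.35,-7.9],[0,0,0]]])

```text
time: 5.08
position: [619.6, 255.9, 44.0]
eef_rot: [[0.128, 0.992, 0.003], [0.992, -0.128, 0.001], [0.002, 0.002, -1.0]]
contact_force: [-1.0, -0.9, 7.4]
grip_width: 0.224
```

Run:
```python
from h import *
np.set_printoptions(precision=2,suppress=True)
o=status.get_obs();print(o['position'],o['contact_force'],o['grip_width'],o['q'])
```

```text
[619.6  255.87  43.96] [-1.   -0.94  7.44] 0.2237711156425645 [ 22.44  39.93  12.99  62.9    0.   119.81]
```

```bash
cat > turn.py <<'E'
from h import *
import sys
C=np.array([570.1,180.8]);A0=56.6
o=status.get_obs();p=o['position'];v=p[:2]-C
print('pos',p.round(1),'r',round(np.linalg.norm(v),1),'ang',round((np.degrees(np.arctan2(v[1],v[0]))-A0)%360,1),'F',o['contact_force'].round(1),o['grip_width'].round(3),'J6',o['q'][5].round(0))
for t in map(float,sys.argv[1:]):
    a=np.radians(A0+t);q=C+90*np.array([np.cos(a),np.sin(a)])-p[:2];print(t,(q/10).round(2))
E
python3 turn.py 4 10 18 28 38 48 58 68 78 88; python3 turn.py | head -1
```

```text
Traceback (most recent call last):
  File "turn.py", line 5, in <module>
    print('pos',p.round(1),'r',round(np.linalg.norm(v),1),'ang',round((np.degrees(np.arctan2(v[1],v[0]))-A0)%360,1),'F',o['contact_force'].round(1),o['grip_width'].round(3),'J6',o['q'][5].round(0))
                                                                                                                                                    ^^^^^^^^^^^^^^^^^^^^^
AttributeError: 'float' object has no attribute 'round'
Traceback (most recent call last):
  File "turn.py", line 5, in <module>
    print('pos',p.round(1),'r',round(np.linalg.norm(v),1),'ang',round((np.degrees(np.arctan2(v[1],v[0]))-A0)%360,1),'F',o['contact_force'].round(1),o['grip_width'].round(3),'J6',o['q'][5].round(0))
                                                                                                                                                    ^^^^^^^^^^^^^^^^^^^^^
AttributeError: 'float' object has no attribute 'round'
```

```bash
sed -i "s/o\['grip_width'\].round(3)/round(o['grip_width'],3)/;s/o\['q'\]\[5\].round(0)/round(o['q'][5])/" turn.py; python3 turn.py 3 8 14 21 28 35 42 48 54 60
```

```text
pos [619.6 255.9  44. ] r 89.9 ang 360.0 F [-1.  -0.9  7.4] 0.224 J6 120
3.0 [-0.4   0.26]
8.0 [-1.09  0.62]
14.0 [-1.96  0.98]
21.0 [-3.02  1.28]
28.0 [-4.1   1.45]
35.0 [-5.2   1.49]
42.0 [-6.3   1.39]
48.0 [-7.22  1.2 ]
54.0 [-8.12  0.92]
60.0 [-8.98  0.54]
```

Emit:
carry_out(rows=[[0,[-0.4,0.26,0],[0,0,0]],[0,[-1.09,0.62,0],[0,0,0]],[0,[-1.96,0.98,0],[0,0,0]],[0,[-3.02,1.28,0],[0,0,0]],[0,[-4.1,1.45,0],[0,0,0]],[0,[-5.2,1.49,0],[0,0,0]],[0,[-6.3,1.39,0],[0,0,0]],[0,[-7.22,1.2,0],[0,0,0]],[0,[-8.12,0.92,0],[0,0,0]],[0,[-8.98,0.54,0],[0,0,0]]])

```text
time: 5.92
position: [529.1, 260.8, 44.0]
eef_rot: [[0.128, 0.992, 0.004], [0.992, -0.128, -0.001], [-0.0, 0.004, -1.0]]
contact_force: [4.1, -2.4, -1.7]
grip_width: 0.222
```

```bash
python3 turn.py 68 76 84 92 100 108 116 124 132 140; python3 -c "
from h import *
w=cam('wrist','wrist5.png')"
```

```text
pos [529.1 260.8  44. ] r 89.9 ang 60.6 F [ 4.1 -2.4 -1.7] 0.222 J6 124
68.0 [-1.01 -0.59]
76.0 [-1.99 -1.37]
84.0 [-2.85 -2.28]
92.0 [-3.58 -3.31]
100.0 [-4.16 -4.42]
108.0 [-4.57 -5.61]
116.0 [-4.82 -6.84]
124.0 [-4.9  -8.09]
132.0 [-4.79 -9.34]
140.0 [ -4.52 -10.57]
```

View pics/wrist5.png

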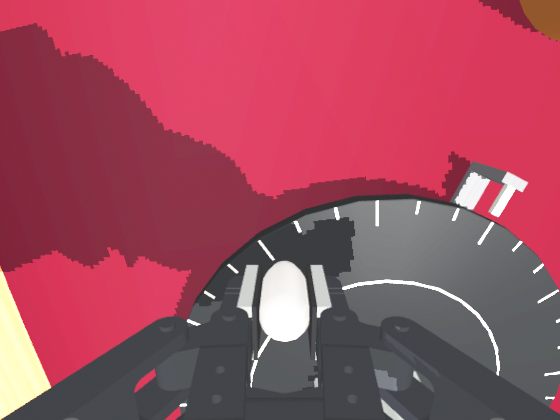

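The wrist view shows the knob held between the pads at (285,300). It has swung away from the pointer at (490,185), so the disc is following. I've viewed 8 pictures so far.

Emit:
carry_out(rows=[[0,[-1.01,-0.59,0],[0,0,0]],[0,[-1.99,-1.37,0],[0,0,0]],[0,[-2.85,-2.28,0],[0,0,0]],[0,[-3.58,-3.31,0],[0,0,0]],[0,[-4.16,-4.42,0],[0,0,0]],[0,[-4.57,-5.61,0],[0,0,0]],[0,[-4.82,-6.84,0],[0,0,0]],[0,[-4.9,-8.09,0],[0,0,0]],[0,[-4.79,-9.34,0],[0,0,0]],[0,[-4.52,-10.57,0],[0,0,0]]])

```text
time: 6.8
position: [483.6, 155.3, 44.1]
eef_rot: [[0.127, 0.992, 0.006], [0.992, -0.127, 0.001], [0.002, 0.006, -1.0]]
contact_force: [7.8, 3.7, -11.5]
grip_width: 0.219
```

```bash
python3 turn.py 148 156 164 172 180 188 196 204 212 220
```

```text
pos [483.6 155.3  44.1] r 90.1 ang 139.8 F [  7.8   3.7 -11.5] 0.219 J6 115
148.0 [ 0.46 -1.2 ]
156.0 [ 1.07 -2.3 ]
164.0 [ 1.81 -3.31]
172.0 [ 2.7 -4.2]
180.0 [ 3.69 -4.97]
188.0 [ 4.79 -5.58]
196.0 [ 5.96 -6.04]
204.0 [ 7.18 -6.33]
212.0 [ 8.43 -6.45]
220.0 [ 9.68 -6.39]
```

Emit:
carry_out(rows=[[0,[0.46,-1.2,0],[0,0,0]],[0,[1.07,-2.3,0],[0,0,0]],[0,[1.81,-3.31,0],[0,0,0]],[0,[2.7,-4.2,0],[0,0,0]],[0,[3.69,-4.97,0],[0,0,0]],[0,[4.79,-5.58,0],[0,0,0]],[0,[5.96,-6.04,0],[0,0,0]],[0,[7.18,-6.33,0],[0,0,0]],[0,[8.43,-6.45,0],[0,0,0]],[0,[9.68,-6.39,0],[0,0,0]]])

```text
time: 7.63
position: [580.8, 91.1, 44.1]
eef_rot: [[0.127, 0.992, 0.004], [0.992, -0.127, 0.002], [0.002, 0.004, -1.0]]
contact_force: [-2.6, 2.5, -1.1]
grip_width: 0.225
```

```bash
python3 turn.py 228 236 244 252 260 268 276 284 292 300
```

```text
pos [580.8  91.1  44.1] r 90.3 ang 220.2 F [-2.6  2.5 -1.1] 0.225 J6 106
228.0 [1.19 0.26]
236.0 [2.38 0.66]
244.0 [3.51 1.22]
252.0 [4.54 1.93]
260.0 [5.46 2.78]
268.0 [6.26 3.75]
276.0 [6.92 4.82]
284.0 [7.41 5.98]
292.0 [7.75 7.19]
300.0 [7.91 8.43]
```

Emit:
carry_out(rows=[[0,[1.19,0.26,0],[0,0,0]],[0,[2.38,0.66,0],[0,0,0]],[0,[3.51,1.22,0],[0,0,0]],[0,[4.54,1.93,0],[0,0,0]],[0,[5.46,2.78,0],[0,0,0]],[0,[6.26,3.75,0],[0,0,0]],[0,[6.92,4.82,0],[0,0,0]],[0,[7.41,5.98,0],[0,0,0]],[0,[7.75,7.19,0],[0,0,0]],[0,[7.91,8.43,0],[0,0,0]]])

```text
time: 8.47
position: [660.1, 175.1, 44.1]
eef_rot: [[0.128, 0.992, 0.003], [0.992, -0.128, 0.001], [0.001, 0.003, -1.0]]
contact_force: [-3.5, -2.2, 2.7]
grip_width: 0.221
```

```bash
python3 turn.py 308 316 324 332 340 348 355 360 364 367
```

```text
pos [660.1 175.1  44.1] r 90.2 ang 299.8 F [-3.5 -2.2  2.7] 0.221 J6 112
308.0 [-0.03  1.29]
316.0 [-0.22  2.53]
324.0 [-0.58  3.73]
332.0 [-1.1   4.87]
340.0 [-1.78  5.93]
348.0 [-2.59  6.88]
355.0 [-3.41  7.62]
360.0 [-4.05  8.08]
364.0 [-4.58  8.41]
367.0 [-5.    8.63]
```

Emit:
carry_out(rows=[[0,[-0.03,1.29,0],[0,0,0]],[0,[-0.22,2.53,0],[0,0,0]],[0,[-0.58,3.73,0],[0,0,0]],[0,[-1.1,4.87,0],[0,0,0]],[0,[-1.78,5.93,0],[0,0,0]],[0,[-2.59,6.88,0],[0,0,0]],[0,[-3.41,7.62,0],[0,0,0]],[0,[-4.05,8.08,0],[0,0,0]],[0,[-4.58,8.41,0],[0,0,0]],[0,[-5.0,8.63,0],[0,0,0]]])

```text
time: 9.3
position: [609.4, 261.7, 44.1]
eef_rot: [[0.128, 0.992, 0.003], [0.992, -0.128, 0.0], [0.001, 0.003, -1.0]]
contact_force: [-1.0, -3.7, -0.0]
grip_width: 0.222
```

Emit:
carry_out(rows=[[0,[0,0,0],[0,0,0]],[0,[0,0,0],[0,0,0]],[0,[0,0,0],[0,0,0]],[70,[0,0,0],[0,0,0]],[70,[0,0,0],[0,0,0]],[70,[0,0,0],[0,0,0]],[70,[0,0,3],[0,0,0]],[70,[0,0,6],[0,0,0]],[70,[0,0,9],[0,0,0]],[70,[0,-2,12],[0,0,0]]])

```text
time: 10.13
position: [609.7, 245.1, 165.5]
eef_rot: [[0.124, 0.992, 0.005], [0.992, -0.124, 0.003], [0.004, 0.004, -1.0]]
contact_force: [1.0, -0.5, 0.7]
grip_width: 0.7
```

```bash
python3 turn.py
```

```text
pos [609.7 245.1 165.5] r 75.5 ang 1.8 F [ 1.  -0.5  0.7] 0.7 J6 119
```

Emit:
carry_out(rows=[[70,[-1.5,-2.5,1.5],[0,0,0]],[70,[-3,-5,2],[0,0,0]],[70,[-4,-6.8,2],[0,0,0]],[70,[-4,-6.8,2],[0,0,0]],[70,[-4,-6.8,2],[0,0,0]],[70,[-4,-6.8,2],[0,0,0]]])

```text
time: 10.63
position: [570.4, 177.6, 185.8]
eef_rot: [[0.124, 0.992, 0.006], [0.992, -0.124, 0.004], [0.005, 0.006, -1.0]]
contact_force: [1.2, 0.3, 0.2]
grip_width: 0.697
```

Run:
```python
from h import *
import pickle
np.set_printoptions(precision=3,suppress=True)
w=cam('wrist','wrist6.png');pickle.dump(w,open('w6.pkl','wb'));o=status.get_obs();print(o['position'],o['qvel'],w['origin'])
print(proj(w,[569,182,81]),proj(w,[569,182,45]))
im=w['color'].astype(int);g=((im.min(2)>110)).astype(np.uint8)
a=cam('scene');b=cam('side')
def cr(c,x,y,W,H): return cv2.resize(np.ascontiguousarray(c['color'][y:y+H,x:x+W,::-1]),(400,300),interpolation=cv2.INTER_CUBIC)
cv2.imwrite('pics/crop6.png',np.vstack([np.hstack([cr(a,290,165,100,75),cr(b,215,225,120,90)]),np.hstack([cv2.resize(np.ascontiguousarray(w['color'][:,:,::-1]),(400,300)),cr(w,200,200,160,120)])]))
```

```text
[570.403 177.826 185.523] [ 0.447  0.743  0.261  0.066 -0.122 -0.049] [579.813 251.916 329.579]
(np.float64(279.04495865766415), np.float64(208.38318323825658)) (np.float64(279.35191930373475), np.float64(196.39309890375952))
```

View pics/crop6.png

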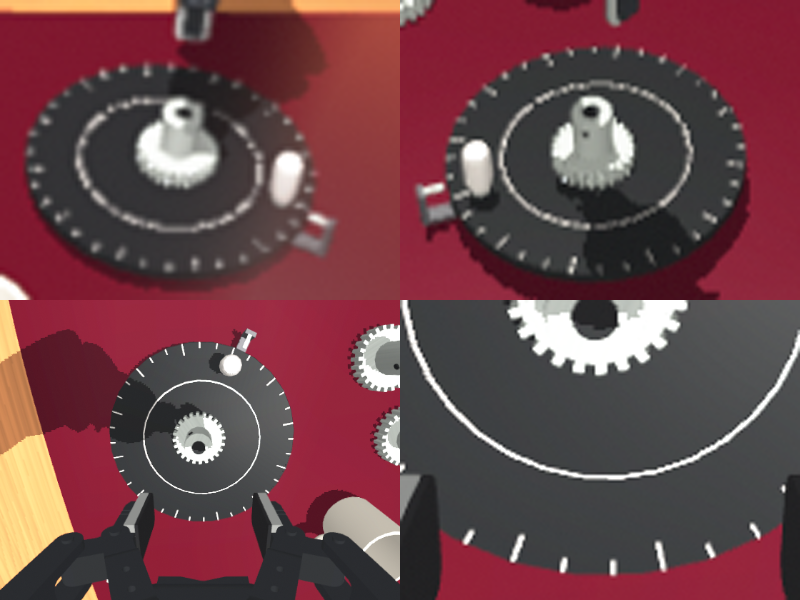

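The turn came out right: in scene and side views the handle is just past the pointer, and the gear is still standing in the middle, with its hub hole at wrist (278,207). Next is the gear grasp.

Emit:
carry_out(rows=[[70,[-0.2,0.5,-3.5],[0,0,0]],[70,[-0.2,0.5,-7],[0,0,0]],[70,[-0.2,0.5,-10],[0,0,0]],[70,[-0.2,0.5,-12.5],[0,0,0]],[70,[-0.2,0.5,-13.6],[0,0,0]],[70,[-0.2,0.5,-13.6],[0,0,0]],[70,[-0.2,0.5,-13.6],[0,0,0]],[70,[-0.2,0.5,-13.6],[0,0,0]]])

```text
time: 11.45
position: [569.8, 183.7, 50.8]
eef_rot: [[0.122, 0.992, 0.008], [0.992, -0.123, 0.005], [0.006, 0.007, -1.0]]
contact_force: [-1.1, 0.6, 1.2]
grip_width: 0.698
```

Emit:
carry_out(rows=[[70,[-0.1,-0.1,-0.2],[0,0,0]],[70,[-0.1,-0.1,-0.2],[0,0,0]],[0,[-0.1,-0.1,-0.2],[0,0,0]],[0,[-0.1,-0.1,-0.2],[0,0,0]],[0,[-0.1,-0.1,-0.2],[0,0,0]],[0,[-0.1,-0.1,-0.2],[0,0,0]],[0,[-0.1,-0.1,-0.2],[0,0,0]],[0,[-0.1,-0.1,-0.2],[0,0,0]]])

```text
time: 12.12
position: [568.8, 182.9, 49.8]
eef_rot: [[0.122, 0.992, 0.008], [0.992, -0.122, 0.005], [0.006, 0.008, -1.0]]
contact_force: [-2.0, 0.6, 5.1]
grip_width: 0.332
```

Emit:
carry_out(rows=[[0,[0,0,1],[0,0,0]],[0,[0,0,3],[0,0,0]],[0,[0,0,6],[0,0,0]],[0,[0,0,9],[0,0,0]],[0,[0,0,12],[0,0,0]],[0,[0,0,16],[0,0,0]],[0,[0,0,20],[0,0,0]],[0,[0,0,22],[0,0,0]],[0,[0,0,22],[0,0,0]],[0,[0,0,22],[0,0,0]]])

```text
time: 12.95
position: [569.1, 182.9, 270.1]
eef_rot: [[0.122, 0.992, 0.01], [0.992, -0.123, 0.006], [0.007, 0.009, -1.0]]
contact_force: [0.1, -0.7, -5.5]
grip_width: 0.335
```

Emit:
carry_out(rows=[[0,[-0.3,-1.5,0.5],[0,0,0]],[0,[-1,-4.5,2],[0,0,0]],[0,[-1.7,-8,4],[0,0,0]],[0,[-2.4,-12,5],[1.5,-3.7,0]],[0,[-3.2,-16,5],[3,-7.5,0]],[0,[-4,-20,5],[4.5,-11,0]],[0,[-4.8,-24,5],[6,-15,0]],[0,[-5.6,-28,5],[7.5,-18.5,0]],[0,[-6.4,-31.5,5],[9,-22,0]],[0,[-7.2,-34.5,5],[10.2,-25.2,0]]])

```text
time: 13.78
position: [493.7, -164.0, 316.5]
eef_rot: [[0.073, 0.9, 0.43], [0.971, -0.163, 0.177], [0.229, 0.405, -0.885]]
contact_force: [0.7, 1.2, -5.2]
grip_width: 0.335
```

Emit:
carry_out(rows=[[0,[-0.5,-2.5,0],[0,0,0]],[0,[-0.7,-3.6,0],[0,0,0]],[0,[-0.7,-3.6,0],[0,0,0]],[0,[-0.7,-3.6,0],[0,0,0]],[0,[-0.7,-3.6,0],[0,0,0]]])

```text
time: 14.2
position: [486.1, -199.0, 314.8]
eef_rot: [[0.073, 0.901, 0.427], [0.97, -0.163, 0.179], [0.231, 0.402, -0.886]]
contact_force: [-0.0, 1.0, -5.2]
grip_width: 0.334
```

```bash
cat > goal.py <<'E'
from h import *
from scipy.spatial.transform import Rotation as R
np.set_printoptions(precision=2,suppress=True)
d=np.array([-.432,-.174,.885]);d/=np.linalg.norm(d);lens=np.array([543,-177.3,142.])
o=status.get_obs();z=o['eef_rot'][:,2]
k=np.cross(z,-d);n=np.linalg.norm(k);print('pos',o['position'],'shift cm',(lens+118.8*d-o['position'])/10,'turn deg',np.degrees(np.arcsin(n))*k/n,'F',o['contact_force'],o['grip_width'],o['qvel'])
E
python3 goal.py
```

```text
pos [ 486.14 -198.95  314.81] shift cm [ 0.55  0.1  -6.77] turn deg [-0.24 -0.26 -0.17] F [-0.01  1.04 -5.16] 0.3339724540438181 [ 1.28 -0.59  0.76 -0.03  0.04 -0.07]
```

Emit:
carry_out(rows=[[0,[0.5,0.1,-1.5],[0,0,0]],[0,[0.5,0.1,-3.2],[0,0,0]],[0,[0.55,0.1,-4.8],[0,0,0]],[0,[0.55,0.1,-6],[0,0,0]],[0,[0.55,0.1,-6.8],[0,0,0]],[0,[0.55,0.1,-6.8],[0,0,0]],[0,[0.55,0.1,-6.8],[0,0,0]],[0,[0.55,0.1,-6.8],[0,0,0]]])

```text
time: 14.87
position: [492.4, -197.7, 247.9]
eef_rot: [[0.071, 0.901, 0.429], [0.97, -0.162, 0.179], [0.23, 0.403, -0.886]]
contact_force: [-0.1, -0.2, -4.0]
grip_width: 0.336
```

```bash
python3 goal.py
python3 - <<'E'
from h import *
a=cam('scene','s7.png');b=cam('side','d7.png');w=cam('wrist')
d=np.array([-.432,-.174,.885]);L=np.array([543,-177.3,142.])
print([tuple(np.round(proj(c,L+t*d),1)) for c in(a,b) for t in (0,100,150)])
def cr(c,x,y,W,H): return cv2.resize(np.ascontiguousarray(c['color'][y:y+H,x:x+W,::-1]),(400,300),interpolation=cv2.INTER_CUBIC)
cv2.imwrite('pics/crop7.png',np.vstack([np.hstack([cr(a,160,110,120,90),cr(b,330,90,120,90)]),np.hstack([cv2.resize(np.ascontiguousarray(c['color'][:,:,::-1]),(400,300)) for c in (w,a)])]))
E
```

```text
pos [ 492.41 -197.72  247.86] shift cm [-0.07 -0.03 -0.07] turn deg [-0.23 -0.19 -0.15] F [-0.08 -0.18 -3.95] 0.33554967978984473 [-0.59 -0.24  0.47  0.01  0.    0.04]
[(np.float64(213.8), np.float64(171.3)), (np.float64(206.5), np.float64(138.2)), (np.float64(202.7), np.float64(121.0)), (np.float64(368.3), np.float64(173.7)), (np.float64(389.5), np.float64(149.6)), (np.float64(401.0), np.float64(136.6))]
```

View pics/crop7.png

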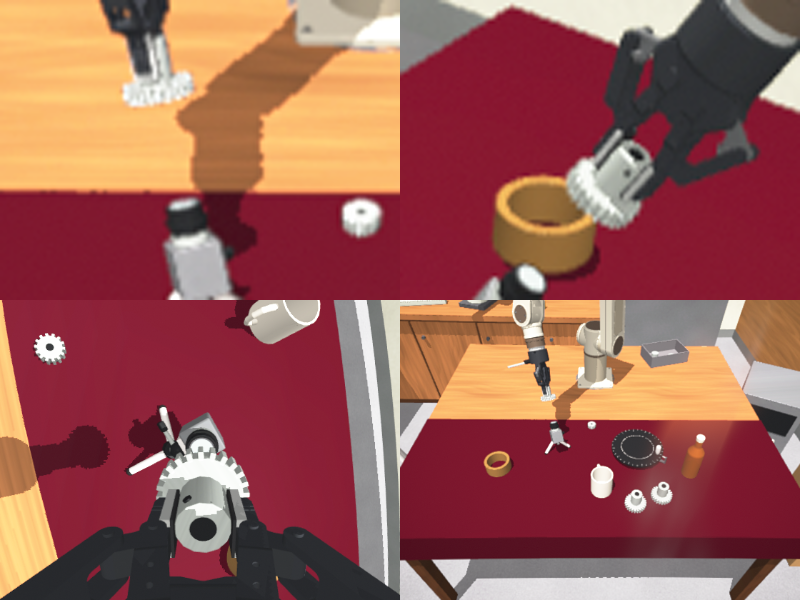

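The views agree with the computed goal. The gear's underside centre is at scene (206,140) and side (390,148), against predicted (206.5,138) and (389.5,150). In the side view the hub, rim and lens lie on one line. The bystanders look untouched. I'll let it settle, then hand in.

Emit:
carry_out(rows=[[0,[-0.05,0,-0.05],[0,0,0]],[0,[-0.05,0,-0.05],[0,0,0]],[0,[-0.05,0,-0.05],[0,0,0]],[0,[-0.05,0,-0.05],[0,0,0]],[0,[-0.05,0,-0.05],[0,0,0]],[0,[-0.05,0,-0.05],[0,0,0]]])

```text
time: 15.52
position: [491.7, -198.3, 247.5]
eef_rot: [[0.072, 0.9, 0.429], [0.97, -0.163, 0.178], [0.23, 0.403, -0.886]]
contact_force: [0.2, 0.3, -4.4]
grip_width: 0.329
```

```bash
python3 goal.py; python3 -c "
from bench import sign_off
print(sign_off())"
```

```text
pos [ 491.7  -198.26  247.47] shift cm [-0.    0.03 -0.03] turn deg [-0.2  -0.17 -0.13] F [ 0.19  0.26 -4.43] 0.32922410647222533 [ 0.04 -0.04 -0.11 -0.01 -0.05  0.06]
the job is handed in; nothing more can be done
None
```

I turned the disc one full turn counter-clockwise by its handle, ending about 7° past the pointer. I then picked the gear up by its hub and handed the job in with it held 100 mm out along the small camera's lens axis, at about 15.5 s on the robot's clock.

- **Turn:** after the turn, the scene and side views showed the handle just past the pointer. The gear was still standing within a few millimetres of the disc's centre.
- **Final hold:** the tool was within 0.5 mm and 0.3° of the goal I computed, at rest, with the gear's weight on the wrist. The gear's underside appeared within about 2 px of its predicted place in both views. The bystanders looked untouched by eye; I did not re-measure their positions.
- **Disagreement:** the lens tilt measurements did not all agree. My first line fit gave 0.33 rad and a check from the lens centre gave about 0.6 rad. Corner triangulation and the shape of the lens glass gave about 0.5 rad. I used 0.485 rad, so the lens angle is the least certain number.

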